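# Index the capsule carousel and set its brake

### The arm

A 6-joint arm with a two-finger parallel gripper is mounted at the origin on the work surface. World frame = base frame: x ahead of the robot, y to its left, z up, the work surface at z = 0. Lengths are in m, angles in rad, forces in N, time in s.
With the tool pointing down it reaches from about 0.275 to 0.825 m from the base axis. Payload 4.9 kg.
Tool frame: the origin (TCP) lies between the finger pads; the fingertips stand 22 mm ahead of it and the grasp point (between the pads) lies 3 mm ahead of it; z points along the fingers, y is the line along which they close (so a half turn about z gives the same grasp; the last joint's range is limited). The gripper opens to 85 mm and grips with 20 to 120 N. Pads are 22 mm wide; open, the fingers measure 114 mm over their backs; the gripper's body (76 mm by 85 mm) begins 54 mm behind the grasp point. The pads swing forward as they close: fully open they stand 13 mm farther back than shut.
Start: joints at [1.116, 0.326, -0.193, 1.052, 0, 1.437], TCP at [0.173, 0.522, 0.253] pointing down, gripper open.
Joint ranges: [-2.65, 2.65], [-0.97, 1.79], [-1.3, 1.35], [-1.93, 2.1], [-1.47, 1.37], [-3.14, 3.14]. Speed limits (rad/s): [2.57, 2.57, 3.14, 3.14, 3.14, 3.14].

### API

Orientations are given as a unit quaternion [x, y, z, w].
In Python, from workcell import bot gives the robot as it stands.
- The arm moves only by the shell command python3 -m crank 'ROWS' [FORCE]. ROWS is JSON, one flat list of numbers, 7 for each row, row after row: the closure, from 0 (fully open) to 1 (shut), then the shift along the tool's x, y, z as a fraction of full scale, then the turn, a rotation vector about the tool's x, y, z as a fraction of full scale. In form: [claw, dx, dy, dz, ax, ay, az, claw, dx, dy, dz, ax, ay, az, ...]. A call has 1 to 5 rows; each row is the pose to reach, as a shift and turn from the pose commanded when the call began, along the tool's axes at that moment, turning the shorter way round; what a row does not reach only later rows make up. Full scale, the value 1, is 250 mm for a shift and 2 pi rad for a turn. A row lasts 1/12 s, in which the tool goes at most 41.7 mm and 7.16 degrees, less where a joint would pass 70% of its speed; a pose out of reach is approached as far as the arm can. A call with a number of a shift or a turn outside -1 to 1 is refused whole. A call with a gripper value outside its range is refused whole. The fingers move at their own pace and stop on an object; FORCE is the grip in N (left out, the last holds). Time passes only in rows, so rows that repeat a pose let the fingers close. It gives the time, the measured TCP pose, the force, the opening and the grip force at its end, in the units of the state.
- bot.observe(): the state, without advancing time (a new reading comes with each control period).
- bot.capture(name): name is "side" or "top" or "wrist"; returns a dict with "frame" (480x640x3 uint8, red, green, blue), "depth" (480x640 float32, m along the optical axis (not along the pixel's ray), 0 where there is no reading), "fovy" (degrees; the focal length in pixels is half the picture's height over the tangent of half this angle, whatever the lens; pixels are square), "cx", "cy" (the principal point, pixels), "cam_to_world" (4x4, takes a point from camera to world coordinates). Camera axes: x right, y up, looking along -z (the intrinsics and any distortion apply to the point x, -y, -z); pixel columns grow to the right and rows downward; lengths in m; the calibration is good to about 2 mm. The wrist camera is an equidistant fisheye: a pixel r from the principal point sees the ray r / f radians off the axis. A picture is of the moment at which its call begins.
- bot.job_done(): hands the job in; it is judged then, once.
The state is a dict: "t": time; "joints": joint angles; "dq": joint speeds; "joint_torque": joint torques, N m; "tool_pos": TCP position; "eef_rot": TCP orientation; "ft_force": force on the tool from outside, world axes, zero at the start; "moment": the same for the moment, N m; "finger_gap": opening from 0.0 (shut) to 1.0 (fully open); "grasp_force": force on a finger pad.
Only numpy, scipy, OpenCV 4.12 (cv2) and the standard library are available. Lean on these libraries where they do the work, as an engineer would, in place of code of your own. Each camera call takes 0.05 s, during which the arm holds its last target. There are 200 camera calls.

### The job

Get the coffee-capsule carousel ready for loading and travel: push its spokes round with one finger until the empty ring holder stands at the white arrow on the black base, then push the red brake lever round until it is fully home against its stop pin. Push gently; do not grip, lift or shift the carousel, and leave everything else on the shelf where it stands.

Things in the scene. Friction and masses are not known exactly. Their poses are not given: they have to be found in the camera images.
- carousel: Capsule carousel, loose, 2.2 kg: black base disc 260 mm across, 12 mm high, a steel three-spoke wheel on a vertical axis at its centre, a red brake lever on a black tab at its edge. Origin: centre of the underside, on the wheel's axis; z up; white arrow towards -x, brake tab towards +y. A push over about 8 N makes the base slide
- wheel (a joint): Wheel angle, rad, anticlockwise from above; 0 or a whole turn = empty holder at the arrow. Turns endlessly, needs 0.06 N m, stays where left. Hub 32 mm across, 70 mm high. Spokes 120 deg apart, 9 mm wide, 36 to 48 mm above the shelf, bare from 16 to 64 mm from the axis. Ring holders 42 mm across, 34 to 50 mm above the shelf; one empty, two with a fixed capsule (green, brass), to 78 mm
- empty_holder (a point): centre of the empty ring holder's top, 85 mm from the wheel's axis, 50 mm above the shelf; moves with the wheel
- loading_point (a point): point 85 mm from the wheel's axis, 50 mm above the shelf, in line with the white arrow (31 mm wide, on the base 106 to 128 mm from the axis, tip towards the axis): where the empty holder's centre must come; fixed to the carousel
- brake_pivot (a point): on the vertical axis of the brake lever's steel pivot post, 43 mm above the shelf, 150 mm from the wheel's axis towards the carousel's +y; post 22 mm across, 47 mm high from the shelf
- brake_tip (a point): centre of the round red end (18 mm across) of the brake lever, 62 mm from the pivot, 43 mm above the shelf; the lever is a straight level bar 11 mm wide, 31 to 43 mm above the shelf
- brake (a joint): Brake lever angle, rad, anticlockwise from above. 0 (off): points 15 deg from the carousel's +y towards its +x. 1.83 (on, end stop, against a 10 mm steel pin on the wheel's side): points to the carousel's -x. Needs 0.05 N m, stays where left. Push it on its clockwise side, which faces away from the wheel when on
- cup1: lowest of three nested white espresso cups, each 60 mm across at the rim and 50 mm high, stack 106 mm high; origin at the centre of its underside, z up; bystander
- cup2: middle cup of the stack, origin at the centre of its underside; bystander
- cup3: top cup of the stack, origin at the centre of its underside; bystander
- canister: silver tin coffee canister with lid, 84 mm across, 120 mm high with its black knob; origin at the centre of its underside, z up; bystander
- tongs: chrome sugar tongs lying flat, 110 mm long along own x, 40 mm wide, 6 mm thick; origin on the shelf at mid length; bystander
- spare_capsule: loose copper-coloured coffee capsule standing on its flange, 37 mm across, 28 mm high; origin at the centre of its underside; bystander, not to be loaded now
- mini_bottle: amber miniature bottle, 40 mm across, 120 mm high; origin at the centre of its underside, z up; bystander

How it is judged:
On the way, in this order (a step that is already met when the one before it is completed fails the run):
1. the empty holder stands at the white arrow while the brake is still off (horizontal distance between empty_holder and loading_point below 0.009 m and value of joint brake below 0.8 rad), for 0.3 s.
2. the brake lever is pushed home (value of joint brake above 1.7 rad), for 0.2 s.
At the end, for the whole second after the job is handed in: The empty holder's centre is within 9 mm of the loading point at the arrow, the brake lever is within 0.13 rad of its stop, the carousel stands flat within 20 mm of where it was, and every bystander stands within 15 mm of its place (horizontal distance between empty_holder and loading_point below 0.009 m and value of joint brake above 1.7 rad and distance of carousel from where it was at the start of the episode below 0.02 m and angle between carousel's own z axis and vertical below 0.03 rad and linear speed of carousel below 0.01 m/s and angle between each of cup1, cup2, cup3, canister, tongs, spare_capsule, mini_bottle's own z axis and vertical below 0.15 rad and distance of each of cup1, cup2, cup3, canister, tongs, spare_capsule, mini_bottle from where it was at the start of the episode below 0.015 m); the robot touches nothing.
It fails at once if the carousel is lifted, tipped or shoved more than 20 mm (height (world z) of carousel above 0.008 m or angle between carousel's own z axis and vertical above 0.06 rad or distance of carousel from where it was at the start of the episode above 0.02 m).
It fails at once if the carousel is gripped or pushed hard (over 25 N) (contact force between the fingers and carousel above 25 N).
It fails at once if a bystander is moved more than 15 mm or lifted (distance of any of cup1, cup2, cup3, canister, tongs, spare_capsule, mini_bottle from where it was at the start of the episode above 0.015 m).
It also fails if it takes over 58 s, if anything falls off the work surface, if the arm or the gripper's body presses on something with over 40 N, if the wrist force passes 120 N, or if a joint passes its speed limit or range.

## Working session

There is one attempt and no reset: what is moved stays moved. The work goes in short steps, Python scripts to look and compute and a shell command to move; the robot and the scene stay as the last step left them, time stands still between calls to the robot, and variables do not carry over. Pictures are saved under pics/ and viewed, at most 10 in all, crops included, and the job is handed in when it is done.

```bash
mkdir -p pics; ls; cat > h.py <<'E'
import numpy as np, cv2
from workcell import bot
def ray(c,u,v):
    f=240/np.tan(np.radians(c["fovy"])/2); return f
def cloud(c):
    f=ray(c,0,0); d=c["depth"]; v,u=np.mgrid[0:480,0:640]
    P=np.stack([(u-c["cx"])/f*d,-(v-c["cy"])/f*d,-d],-1)
    M=np.array(c["cam_to_world"]); return P@M[:3,:3].T+M[:3,3]
def snap(n,fn):
    c=bot.capture(n); cv2.imwrite("pics/"+fn,c["frame"][:,:,::-1]); np.savez("pics/"+fn+".npz",**c); return c
E
python3 - <<'E'
from h import *
print(bot.observe())
for n in("top","side"):
    c=snap(n,n+"0.png"); print(n,c["fovy"],c["cx"],c["cy"],np.round(c["cam_to_world"],3), (c["depth"]>0).mean())
E
```

```text
pics
{'t': 0.0, 'joints': array([ 1.11577439e+00,  3.26946491e-01, -1.93610242e-01,  1.05202792e+00,
        4.27272724e-05,  1.43659293e+00]), 'dq': array([-0.00027833,  0.00054684, -0.00113339,  0.00078271, -0.00068478,
       -0.00099016]), 'joint_torque': array([-2.38379948e-05, -4.43404055e+01,  2.62442154e+01,  1.54914823e-02,
       -1.60124760e-04,  1.16720022e-05]), 'tool_pos': array([0.17316661, 0.52143016, 0.2524904 ]), 'eef_rot': array([ 1.59722191e-01,  9.87161599e-01, -8.49432996e-04, -2.80080170e-04]), 'ft_force': array([ 0.40030082,  0.21026378, -0.51852397]), 'moment': array([-0.0350785 , -0.01067806,  0.00804553]), 'grasp_force': 0.0, 'finger_gap': 0.997438531879996}
top 52.00841291347426 320.33635459377916 239.20562242040813 [[ 0.015  0.997 -0.081  0.48 ]
 [-1.     0.015 -0.    -0.027]
 [ 0.001  0.081  0.997  0.813]
 [ 0.     0.     0.     1.   ]] 0.9958203125
side 52.964635256888194 322.8987581094241 234.22557005352786 [[ 0.941  0.249 -0.228  0.368]
 [-0.337  0.7   -0.63  -0.511]
 [ 0.003  0.669  0.743  0.643]
 [ 0.     0.     0.     1.   ]] 0.9961263020833333
```

View pics/top0.png

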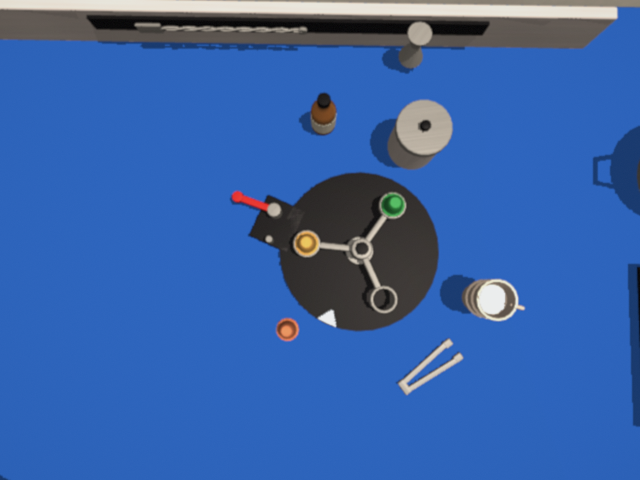

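View pics/side0.png

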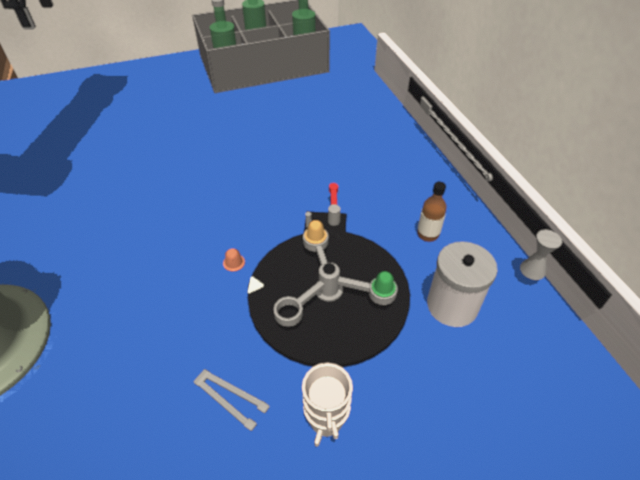

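The top picture shows the hub at (360,250), the empty holder at (383,299) and the arrow at (327,318). The lever pivot is at (274,210) and its red tip at (237,197). The side view agrees. Next I'll measure these in world coordinates.

```bash
cat > meas.py <<'E'
from h import *
import sys
def comp(m,minA=15):
    n,l,s,ce=cv2.connectedComponentsWithStats(m.astype(np.uint8)); return [(l==i) for i in range(1,n) if s[i,4]>=minA]
def measure(c):
    P=cloud(c); hsv=cv2.cvtColor(c["frame"],cv2.COLOR_RGB2HSV).astype(int); H,S,V=[hsv[...,i] for i in range(3)]
    X,Y,Z=P[...,0],P[...,1],P[...,2]; near=(abs(X-.47)<.3)&(abs(Y+.07)<.35)
    r={}
    base=near&(V<60)&(Z>.004)&(Z<.02)
    k=max(comp(base),key=lambda m:m.sum())
    q=P[k][:,:2]
    hull=cv2.convexHull(q.astype(np.float32))
    r["disc_minrect"]=cv2.fitEllipse(hull)
    g=near&(S<60)&(Z>.06)&(Z<.075); r["hubs z60-75"]=[np.r_[P[m].mean(0),m.sum()] for m in comp(g)]
    g=near&(S<60)&(V>70)&(Z>.03)&(Z<.056); r["steel z30-56"]=[np.r_[P[m].mean(0),P[m][:,2].max(),m.sum()] for m in comp(g)]
    g=near&(V>180)&(S<60)&(Z<.02)&(Z>.004); r["arrow"]=[np.r_[P[m].mean(0),m.sum()] for m in comp(g)]
    g=near&((H<4)|(H>174))&(S>180)&(V>90); r["red"]=[np.r_[P[m].mean(0),m.sum()] for m in comp(g)]
    for m in comp(g):
        p=P[m]; d=p[:,:2]-p[:,:2].mean(0); w=np.linalg.svd(d,full_matrices=False)[2][0]; t=d@w
        r["red ends"]=(p[t<t.min()+.006].mean(0),p[t>t.max()-.006].mean(0))
    g=near&(H>45)&(H<85)&(S>120)&(Z>.05); r["green"]=[np.r_[P[m].mean(0),m.sum()] for m in comp(g)]
    g=near&(H>=12)&(H<25)&(S>120)&(Z>.05); r["brass"]=[np.r_[P[m].mean(0),m.sum()] for m in comp(g)]
    g=near&(H>=4)&(H<12)&(S>120)&(Z<.04); r["copper"]=[np.r_[P[m].mean(0),m.sum()] for m in comp(g)]
    return r
if __name__=="__main__":
    for n in sys.argv[1:]:
        print(n)
        for k,v in measure(dict(np.load("pics/"+n+".npz"))).items():
            print(k); [print("   ",np.round(x,4)) for x in v]
E
python3 meas.py top0.png side0.png
```

```text
top0.png
disc_minrect
    [ 0.5336 -0.0754]
    [0.2492 0.3173]
    155.9649
hubs z60-75
    [ 6.764e-01 -1.592e-01  6.700e-02  1.380e+02]
    [ 5.273e-01 -8.990e-02  6.580e-02  3.270e+02]
    [ 0.4566 -0.2553  0.0681 30.    ]
steel z30-56
    [ 7.24e-01 -2.88e-02  4.39e-02  5.60e-02  1.21e+02]
    [ 6.775e-01 -1.586e-01  4.280e-02  5.490e-02  2.200e+02]
    [ 5.734e-01 -1.230e-01  4.780e-02  5.320e-02  3.030e+02]
    [5.872e-01 4.600e-02 4.560e-02 4.960e-02 1.580e+02]
    [ 0.5417  0.0535  0.041   0.0442 39.    ]
    [ 5.29e-01 -4.29e-02  4.77e-02  5.54e-02  2.46e+02]
    [ 4.686e-01 -1.174e-01  4.750e-02  5.340e-02  4.410e+02]
    [ 4.571e-01 -2.600e-01  4.730e-02  5.470e-02  1.740e+02]
arrow
    [ 5.113e-01 -8.140e-02  1.550e-02  1.700e+01]
    [ 4.18e-01 -4.19e-02  1.37e-02  1.63e+02]
    [ 3.398e-01 -2.047e-01  6.000e-03  5.100e+02]
red
    [6.018e-01 8.700e-02 4.290e-02 2.550e+02]
red ends
    [0.593  0.062  0.0421]
    [0.61   0.1095 0.0433]
green
    [ 5.946e-01 -1.358e-01  7.040e-02  3.550e+02]
brass
    [ 7.301e-01 -2.820e-02  8.720e-02  3.770e+02]
    [ 5.344e-01 -5.700e-0
[... 880 characters left out ...]
 1.300e-02  1.450e+02]
    [ 5.224e-01 -1.071e-01  1.520e-02  1.900e+01]
    [ 6.907e-01 -2.136e-01  1.180e-02  4.300e+01]
    [ 3.242e-01 -1.841e-01  5.400e-03  1.920e+02]
    [ 3.622e-01 -2.135e-01  5.700e-03  2.400e+01]
    [ 3.779e-01 -2.320e-01  5.400e-03  6.900e+01]
    [ 3.357e-01 -2.187e-01  5.500e-03  1.500e+01]
    [ 3.552e-01 -2.490e-01  5.400e-03  7.800e+01]
red
    [6.047e-01 8.860e-02 4.260e-02 6.600e+01]
red ends
    [0.6106 0.1046 0.0432]
    [0.5966 0.0669 0.0427]
green
    [ 5.954e-01 -1.460e-01  6.690e-02  3.860e+02]
brass
    [ 7.346e-01 -3.990e-02  7.850e-02  3.520e+02]
    [ 5.347e-01 -1.360e-02  6.550e-02  3.390e+02]
copper
    [3.991e-01 1.580e-02 1.520e-02 3.000e+02]
```

```bash
cat > go.py <<'E'
import sys; from h import *
from scipy.spatial.transform import Rotation as R
A=np.array([.527,-.091]); PV=np.array([.587,.0455])
def yaw(Rm): return np.degrees(np.arctan2(Rm[1,0],Rm[0,0]))
def rel(p,y):   # target position, yaw(deg) -> row fractions
    s=bot.observe(); T=R.from_quat(s["eef_rot"])
    G=R.from_euler("z",y,degrees=True)*R.from_euler("x",180,degrees=True)
    return np.r_[T.inv().apply(np.array(p)-s["tool_pos"])/.25,(T.inv()*G).as_rotvec()/2/np.pi]
def spoke(C,phi,a,b,z):
    f=np.radians(phi); return np.r_[C+a*np.array([np.cos(f),np.sin(f)])+b*np.array([-np.sin(f),np.cos(f)]),z]
def show(C,L):
    s=bot.observe(); print("t",round(s["t"],2),"p",np.round(s["tool_pos"],4),"yaw",round(yaw(R.from_quat(s["eef_rot"]).as_matrix()),1))
    for phi,a,b,z in L: print((phi,a,b,z),np.round(rel(spoke(C,phi,a,b,z),phi),3).tolist())
E
python3 -c "
from go import *
show(A,[(205,.04,.032,.25)])"
```

```text
t 0.1 p [0.1732 0.5215 0.2526] yaw 161.6
(205, 0.04, 0.032, 0.25) [-2.087, -2.082, 0.013, -0.0, -0.0, -0.121]
```

```bash
python3 -m crank '[1,-0.59,-0.59,0,0,0,0, 1,-0.59,-0.59,0,0,0,0, 1,-0.59,-0.59,0,0,0,0, 1,-0.59,-0.59,0,0,0,0, 1,-0.59,-0.59,0,0,0,0]' && python3 -m crank '[1,-0.59,-0.59,0,0,0,0, 1,-0.59,-0.59,0,0,0,0, 1,-0.59,-0.59,0,0,0,0, 1,-0.59,-0.59,0,0,0,0, 1,-0.59,-0.59,0,0,0,0]' && python3 -m crank '[1,-0.59,-0.59,0,0,0,0, 1,-0.59,-0.59,0,0,0,0, 1,-0.59,-0.59,0,0,0,0, 1,-0.59,-0.59,0,0,0,0, 1,-0.59,-0.59,0,0,0,0]'
python3 -c "
from go import *
show(A,[(205,.04,.032,.25)])"
```

```text
t: 0.52
tool_pos: [0.2668, 0.3339, 0.2529]
eef_rot: [0.159, 0.987, -0.0, -0.0]
ft_force: [1.3, 0.4, 1.3]
finger_gap: 0.302
grasp_force: 0.0
t: 0.93
tool_pos: [0.3603, 0.1475, 0.2533]
eef_rot: [0.16, 0.987, 0.0, 0.0]
ft_force: [1.2, 0.8, -0.1]
finger_gap: 0.0
grasp_force: 0.0
t: 1.35
tool_pos: [0.4537, -0.0389, 0.2531]
eef_rot: [0.16, 0.987, 0.0, -0.0]
ft_force: [1.5, 1.3, 0.7]
finger_gap: -0.001
grasp_force: 0.0
t 1.35 p [ 0.4537 -0.0389  0.2531] yaw 161.6
(205, 0.04, 0.032, 0.25) [-0.316, -0.308, 0.012, 0.0, -0.0, -0.121]
```

```bash
python3 -m crank '[1,-0.316,-0.308,0.012,0,0,-0.121, 1,-0.316,-0.308,0.012,0,0,-0.121, 1,-0.316,-0.308,0.012,0,0,-0.121, 1,-0.316,-0.308,0.012,0,0,-0.121, 1,-0.316,-0.308,0.012,0,0,-0.121]'
python3 -c "
from go import *
show(A,[(205,.04,.032,.12)])
snap('wrist','w1.png')"
```

```text
t: 1.77
tool_pos: [0.5044, -0.1367, 0.2493]
eef_rot: [-0.15, 0.989, 0.0, -0.001]
ft_force: [-0.4, 0.8, 0.4]
finger_gap: 0.005
grasp_force: 0.0
t 1.77 p [ 0.5044 -0.1367  0.2493] yaw -162.7
(205, 0.04, 0.032, 0.12) [0.0, -0.001, 0.517, 0.0, -0.0, -0.021]
```

View pics/w1.png

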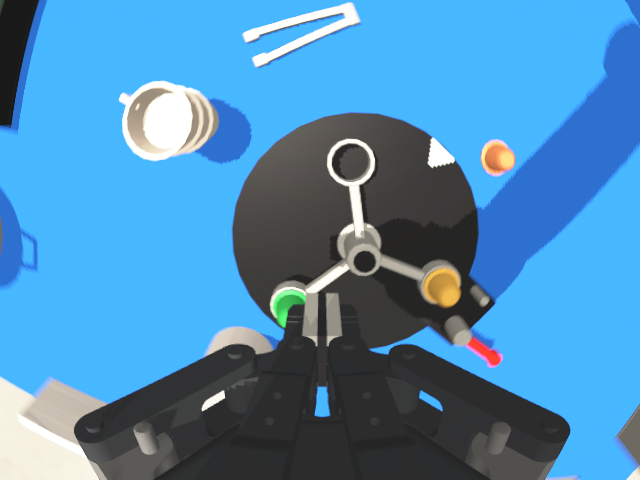

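The wrist picture shows the hub top at (364,261), the empty ring at (351,162), the green capsule at (290,306) and the arrow at (440,153). The fingers sit between the empty and green spokes. I'll check positions with the fisheye model.

```bash
cat >> go.py <<'E'
def fish(c,u,v,z):
    f=240/np.tan(np.radians(float(c["fovy"]))/2); d=np.array([u-c["cx"],v-c["cy"]]); r=np.hypot(*d); th=r/f
    k=np.r_[d[0]/r*np.sin(th),-d[1]/r*np.sin(th),-np.cos(th)]; M=np.array(c["cam_to_world"]); k=M[:3,:3]@k
    return M[:3,3]+k*(z-M[2,3])/k[2]
E
python3 -c "
from go import *
c=dict(np.load('pics/w1.png.npz'))
for n,u,v,z in [('hub',364,261,.07),('empty',351,162,.05),('green',290,300,.078),('pivot',457,330,.047),('tip',494,359,.043),('arrow',440,153,.012),('pin',481,294,.043)]:
    p=fish(c,u,v,z)[:2]; d=p-A; print(n,np.round(p,4),np.hypot(*d).round(4),np.degrees(np.arctan2(d[1],d[0])).round(1)%360)
"
```

```text
hub [ 0.5249 -0.0916] 0.0021 196.5
empty [ 0.449  -0.1271] 0.086 204.8
green [ 0.576  -0.1432] 0.0716 313.2
pivot [0.5771 0.0362] 0.1367 68.5
tip [0.6043 0.1045] 0.2102 68.4
arrow [ 0.4139 -0.0417] 0.1234 156.5
pin [0.5325 0.046 ] 0.1372 87.7
```

```bash
python3 -m crank '[1,0,0,0.16,0,0,-0.02, 1,0,0,0.32,0,0,-0.021, 1,0,0,0.48,0,0,-0.021, 1,0,0,0.62,0,0,-0.021, 1,0,0,0.70,0,0,-0.021]' && python3 -m crank '[1,0,0,0.03,0,0,0, 1,0,0,0.06,0,0,0, 1,0,0,0.09,0,0,0]'
python3 -c "
from go import *
show(A,[(205,.04,.032,.052),(204,.04,.024,.052),(202,.04,.019,.052),(196,.04,.019,.052),(190,.04,.019,.052),(184,.04,.019,.052),(178,.04,.019,.052)])"
```

```text
t: 2.23
tool_pos: [0.5015, -0.1334, 0.0715]
eef_rot: [-0.212, 0.977, 0.001, -0.002]
ft_force: [0.2, -0.3, -0.5]
finger_gap: -0.001
grasp_force: 0.0
t: 2.48
tool_pos: [0.505, -0.135, 0.0532]
eef_rot: [-0.213, 0.977, -0.0, 0.001]
ft_force: [-0.9, -0.1, -0.8]
finger_gap: 0.003
grasp_force: 0.0
t 2.48 p [ 0.505  -0.135   0.0532] yaw -155.4
(205, 0.04, 0.032, 0.052) [0.006, -0.006, 0.005, -0.0, 0.0, -0.001]
(204, 0.04, 0.024, 0.052) [0.008, 0.029, 0.005, -0.0, 0.0, 0.002]
(202, 0.04, 0.019, 0.052) [0.01, 0.055, 0.005, -0.0, 0.0, 0.007]
(196, 0.04, 0.019, 0.052) [0.016, 0.072, 0.005, -0.0, 0.0, 0.024]
(190, 0.04, 0.019, 0.052) [0.021, 0.09, 0.005, -0.0, 0.0, 0.041]
(184, 0.04, 0.019, 0.052) [0.023, 0.108, 0.005, -0.0, 0.0, 0.057]
(178, 0.04, 0.019, 0.052) [0.024, 0.127, 0.005, -0.0, 0.0, 0.074]
```

```bash
python3 -m crank '[1,0.008,0.029,0.005,0,0,0.002, 1,0.009,0.043,0.005,0,0,0.004, 1,0.01,0.055,0.005,0,0,0.007, 1,0.013,0.064,0.005,0,0,0.015, 1,0.016,0.072,0.005,0,0,0.024]' && python3 -m crank '[1,0.003,0.009,0,0,0,0.008, 1,0.006,0.018,0,0,0,0.017, 1,0.006,0.018,0,0,0,0.017]'
python3 -c "
from go import *
show(A,[(187,.04,.019,.052),(184,.04,.019,.052),(181,.04,.019,.052),(178,.04,.019,.052),(175,.04,.019,.052)])
snap('top','t1.png');snap('wrist','w2.png')
a=cv2.imread('pics/t1.png')[150:390,200:520];b=cv2.imread('pics/w2.png');cv2.imwrite('pics/tw.png',np.hstack([cv2.resize(b,(400,300)),cv2.resize(a,(400,300))]))"
```

```text
t: 2.9
tool_pos: [0.4934, -0.1204, 0.0526]
eef_rot: [-0.138, 0.99, -0.001, 0.001]
ft_force: [-1.3, -1.8, -1.4]
finger_gap: 0.001
grasp_force: 0.8
t: 3.15
tool_pos: [0.4905, -0.116, 0.0525]
eef_rot: [-0.086, 0.996, -0.0, 0.001]
ft_force: [-0.0, -0.4, 0.1]
finger_gap: 0.001
grasp_force: 0.1
t 3.15 p [ 0.4905 -0.116   0.0525] yaw -170.2
(187, 0.04, 0.019, 0.052) [0.003, 0.006, 0.002, -0.0, 0.0, 0.008]
(184, 0.04, 0.019, 0.052) [0.006, 0.014, 0.002, -0.0, 0.0, 0.016]
(181, 0.04, 0.019, 0.052) [0.009, 0.023, 0.002, -0.0, 0.0, 0.025]
(178, 0.04, 0.019, 0.052) [0.011, 0.032, 0.002, -0.0, 0.0, 0.033]
(175, 0.04, 0.019, 0.052) [0.013, 0.041, 0.002, -0.0, 0.0, 0.041]
```

View pics/tw.png

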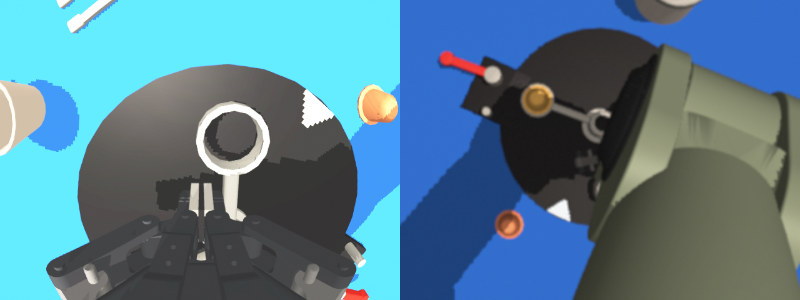

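The wrist half shows the closed fingers beside the empty spoke, with the ring at about (372,222) in full pixels. The top half shows that brass has turned clockwise. The wheel follows.

```bash
cat >> go.py <<'E'
def ringangle(c,z=.05):
    "empty-ring centre by circle fit of bright ring pixels"
    g=cv2.medianBlur(cv2.cvtColor(c["frame"],cv2.COLOR_RGB2GRAY),5)
    h=cv2.HoughCircles(g,cv2.HOUGH_GRADIENT,1,60,param1=120,param2=25,minRadius=15,maxRadius=75)
    for u,v,r in (h[0][:6] if h is not None else []):
        p=fish(c,u,v,z)[:2]; d=p-A; q=np.hypot(*d)
        if .07<q<.1: print("ring",(u,v,r),np.round(p,4),q.round(4),(np.degrees(np.arctan2(d[1],d[0]))%360).round(1))
E
python3 -c "
from go import *
c=dict(np.load('pics/w2.png.npz'))
ringangle(c); print(fish(c,372,222,.05),fish(c,505,172,.012))
d=fish(c,372,222,.05)[:2]-A;print(np.degrees(np.arctan2(d[1],d[0])),np.hypot(*d))
for n in('w1','w2'):
  ringangle(dict(np.load('pics/%s.png.npz'%n)))
"
```

```text
ring (np.float32(371.5), np.float32(221.5), np.float32(59.1)) [ 0.4413 -0.1074] 0.0872 190.8
[ 0.44149178 -0.10718854  0.05      ] [ 0.41445801 -0.04173639  0.012     ]
-169.27955866086367 0.08702715241386941
ring (np.float32(350.5), np.float32(162.5), np.float32(23.6)) [ 0.4495 -0.1274] 0.0856 205.1
ring (np.float32(370.5), np.float32(323.5), np.float32(68.9)) [ 0.592  -0.0583] 0.0727 26.7
ring (np.float32(443.5), np.float32(289.5), np.float32(16.6)) [ 0.5366 -0.0008] 0.0907 83.9
ring (np.float32(371.5), np.float32(221.5), np.float32(59.1)) [ 0.4413 -0.1074] 0.0872 190.8
```

```bash
python3 -m crank '[1,0.003,0.006,0.002,0,0,0.008, 1,0.006,0.014,0.002,0,0,0.016, 1,0.009,0.023,0.002,0,0,0.025, 1,0.011,0.032,0.002,0,0,0.033, 1,0.013,0.041,0.002,0,0,0.041]'
python3 -c "
from go import *
show(A,[(phi,.04,.019,.052) for phi in (172,169,166,163,160)])
ringangle(snap('wrist','w3.png'))"
```

```text
t: 3.67
tool_pos: [0.486, -0.1071, 0.0517]
eef_rot: [0.043, 0.999, -0.001, 0.001]
ft_force: [-0.9, -1.2, 1.7]
finger_gap: 0.001
grasp_force: 0.8
t 3.67 p [ 0.486  -0.1071  0.0517] yaw 175.0
(172, 0.04, 0.019, 0.052) [0.006, 0.011, -0.001, -0.0, 0.0, 0.008]
(169, 0.04, 0.019, 0.052) [0.009, 0.02, -0.001, -0.0, 0.0, 0.017]
(166, 0.04, 0.019, 0.052) [0.012, 0.029, -0.001, -0.0, 0.0, 0.025]
(163, 0.04, 0.019, 0.052) [0.015, 0.037, -0.001, -0.0, 0.0, 0.033]
(160, 0.04, 0.019, 0.052) [0.016, 0.047, -0.001, -0.0, 0.0, 0.042]
ring (np.float32(367.5), np.float32(223.5), np.float32(47.6)) [ 0.4409 -0.0882] 0.0861 178.1
```

```bash
python3 -m crank '[1,0.006,0.01,0,0,0,0.008, 1,0.009,0.019,0,0,0,0.017, 1,0.012,0.028,0,0,0,0.025, 1,0.015,0.036,0,0,0,0.033, 1,0.016,0.046,0,0,0,0.042]'
python3 -c "
from go import *
show(A,[(phi,.04,.019,.052) for phi in (158,157,156,155,154)])
c=snap('wrist','w4.png');ringangle(c)"
```

```text
t: 4.13
tool_pos: [0.4829, -0.0953, 0.0516]
eef_rot: [0.174, 0.985, -0.0, 0.001]
ft_force: [-0.7, -1.7, 1.6]
finger_gap: 0.001
grasp_force: 0.8
t 4.13 p [ 0.4829 -0.0953  0.0516] yaw 160.0
(158, 0.04, 0.019, 0.052) [0.003, 0.006, -0.002, -0.0, 0.0, 0.005]
(157, 0.04, 0.019, 0.052) [0.004, 0.009, -0.002, -0.0, 0.0, 0.008]
(156, 0.04, 0.019, 0.052) [0.005, 0.012, -0.002, -0.0, 0.0, 0.011]
(155, 0.04, 0.019, 0.052) [0.006, 0.015, -0.002, -0.0, 0.0, 0.014]
(154, 0.04, 0.019, 0.052) [0.007, 0.018, -0.002, -0.0, 0.0, 0.017]
ring (np.float32(365.5), np.float32(216.5), np.float32(55.1)) [ 0.4418 -0.0657] 0.0889 163.5
```

View pics/w4.png

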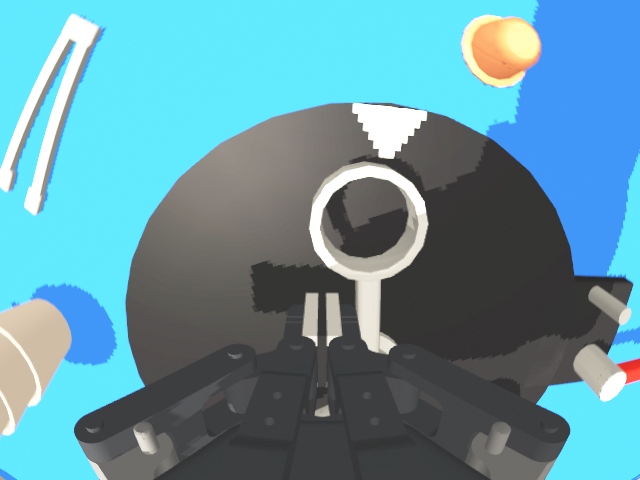

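The wrist picture shows the ring at (368,221), just left of the arrow at (389,130), so about 7° remains. I'll push that and then look again.

```bash
python3 -m crank '[1,0.003,0.006,0,0,0,0.005, 1,0.005,0.012,0,0,0,0.011, 1,0.007,0.019,0,0,0,0.018, 1,0.007,0.019,0,0,0,0.018]'
python3 -c "
from go import *
c=snap('wrist','w5.png');ringangle(c)
hsv=cv2.cvtColor(c['frame'],cv2.COLOR_RGB2HSV).astype(int)
n,l,s,ce=cv2.connectedComponentsWithStats(((hsv[...,1]<40)&(hsv[...,2]>200)).astype(np.uint8))
for i in range(1,n):
    if s[i,4]>200 and s[i,1]<200:
        p=fish(c,*ce[i],.012)[:2];d=p-A;print('arrow?',ce[i].round(),s[i],p.round(4),np.hypot(*d).round(4),np.degrees(np.arctan2(d[1],d[0])).round(1))
show(A,[(153.5,.04,.04,.052),(153.5,.04,.04,.2)])"
```

```text
t: 4.52
tool_pos: [0.4825, -0.0897, 0.0513]
eef_rot: [0.228, 0.974, 0.0, 0.0]
ft_force: [-0.5, -0.6, 0.3]
finger_gap: 0.002
grasp_force: 0.2
ring (np.float32(369.5), np.float32(221.5), np.float32(59.4)) [ 0.4471 -0.0555] 0.0875 156.0
arrow? [ 32. 143.] [   0   56   67  195 3710] [ 0.3388 -0.1921] 0.2136 -151.8
arrow? [355. 125.] [ 318  105   75   54 2423] [ 0.4168 -0.0427] 0.1203 156.3
arrow? [369. 250.] [ 311  166  118  188 4901] [ 0.4702 -0.0611] 0.0642 152.2
t 4.57 p [ 0.4826 -0.0897  0.0512] yaw 153.7
(153.5, 0.04, 0.04, 0.052) [-0.001, -0.085, -0.003, 0.0, 0.0, 0.001]
(153.5, 0.04, 0.04, 0.2) [-0.001, -0.085, -0.595, 0.0, 0.0, 0.001]
```

View pics/w5.png

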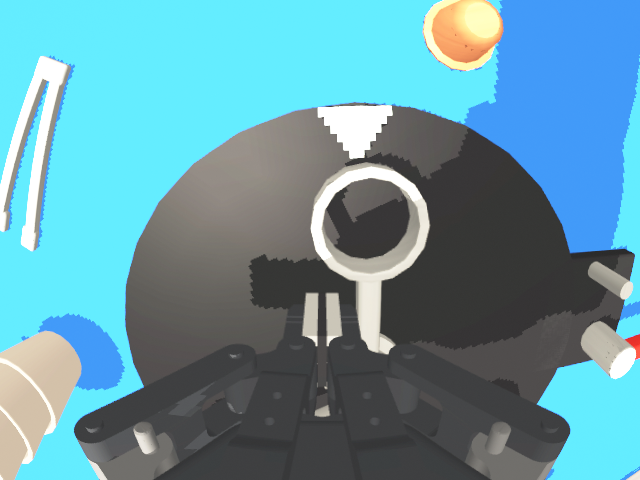

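The wrist picture now shows the ring at (370,222) in line with the arrow at (355,125). The computed angles are 156.0° and 156.3°. I'll back off, rise and check from a clear view.

```bash
python3 -m crank '[1,0,-0.03,0,0,0,0, 1,0,-0.06,0,0,0,0, 1,0,-0.06,-0.16,0,0,0, 1,0,-0.06,-0.32,0,0,0, 1,0,-0.06,-0.48,0,0,0]'
python3 -c "
from go import *
show(PV,[(70,.04,-.034,.17)])
"
```

```text
t: 4.98
tool_pos: [0.4743, -0.1037, 0.1718]
eef_rot: [0.229, 0.973, 0.0, -0.001]
ft_force: [1.7, -0.2, 0.1]
finger_gap: -0.002
grasp_force: 0.0
t 4.98 p [ 0.4743 -0.1037  0.1718] yaw 153.6
(70, 0.04, -0.034, 0.17) [-0.255, 0.909, 0.006, -0.0, -0.0, 0.232]
```

```bash
python3 -m crank '[1,-0.255,0.909,0,0,0,0.232, 1,-0.255,0.909,0,0,0,0.232, 1,-0.255,0.909,0,0,0,0.232, 1,-0.255,0.909,0,0,0,0.232, 1,-0.255,0.909,0,0,0,0.232]'
python3 -c "
from go import *
show(PV,[(70,.04,-.034,.17)])
c=snap('wrist','w6.png'); ringangle(c); snap('top','t2.png')
a=cv2.imread('pics/t2.png')[130:370,180:500];b=cv2.imread('pics/w6.png');cv2.imwrite('pics/tw2.png',np.hstack([cv2.resize(b,(400,300)),cv2.resize(a,(400,300))]))"
```

```text
t: 5.4
tool_pos: [0.6099, 0.0446, 0.1712]
eef_rot: [0.508, 0.862, -0.0, 0.0]
ft_force: [-0.3, -1.3, 0.6]
finger_gap: -0.001
grasp_force: 0.0
t 5.4 p [0.6099 0.0446 0.1712] yaw 119.0
(70, 0.04, -0.034, 0.17) [0.05, 0.132, 0.005, 0.0, 0.0, 0.136]
ring (np.float32(97.5), np.float32(249.5), np.float32(28.6)) [ 0.4566 -0.0463] 0.0834 147.6
ring (np.float32(259.5), np.float32(321.5), np.float32(28.8)) [ 0.5971 -0.0331] 0.0909 39.6
```

View pics/tw2.png

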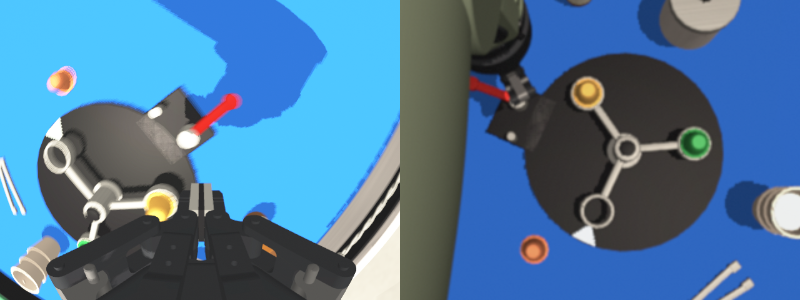

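The wrist and top views show the ring next to the arrow, the hub clear and the lever still off. In full top pixels the ring is about (338,299) and the arrow (328,319). I'll compute the error precisely.

```bash
cat >> go.py <<'E'
def pin(c,u,v,z):
    f=240/np.tan(np.radians(float(c["fovy"]))/2); k=np.array([(u-c["cx"])/f,-(v-c["cy"])/f,-1]); M=np.array(c["cam_to_world"]); k=M[:3,:3]@k
    return (M[:3,3]+k*(z-M[2,3])/k[2])[:2]
def topcheck(fn):
    c=dict(np.load('pics/'+fn+'.npz')); F=c["frame"]; hsv=cv2.cvtColor(F,cv2.COLOR_RGB2HSV).astype(int)
    g=cv2.resize(cv2.cvtColor(F,cv2.COLOR_RGB2GRAY),None,fx=4,fy=4,interpolation=cv2.INTER_CUBIC)[600:1400,1000:1900]
    h=cv2.HoughCircles(cv2.medianBlur(g,5),cv2.HOUGH_GRADIENT,1,60,param1=120,param2=20,minRadius=35,maxRadius=65)
    for u,v,r in h[0][:8]:
        u,v=(u+1000)/4-.375,(v+600)/4-.375
        for z in(.05,.07):
            p=pin(c,u,v,z); d=p-A; print("circ",np.round([u,v,r/4],1),z,p.round(4),np.hypot(*d).round(4),(np.degrees(np.arctan2(d[1],d[0]))%360).round(1))
    P=cloud(c); m=(hsv[...,2]>180)&(hsv[...,1]<60)&(abs(P[...,0]-.418)<.03)&(abs(P[...,1]+.042)<.03)
    m&=P[...,2]<.025; v,u=np.nonzero(m); p=pin(c,u.mean(),v.mean(),.012); d=p-A
    print("arrow",u.mean().round(1),v.mean().round(1),p.round(4),np.hypot(*d).round(4),(np.degrees(np.arctan2(d[1],d[0]))%360).round(1))
E
python3 -c "
from go import *
for f in('top0.png','t2.png'): print(f);topcheck(f)"; python3 meas.py top0.png t2.png | grep -A5 -E "png|steel|hubs|brass|green|copper" | cut -c1-80 | head -70
python3 -c "
from go import *
c=dict(np.load('pics/w6.png.npz'))
for n,u,v,z in [('ring',57*1.6,155*1.6,.05),('piv',187*1.6,139*1.6,.047),('tip',233*1.6,101*1.6,.043),('arrow',53*1.6,129*1.6,.012)]: print(n,fish(c,u,v,z).round(4))"
```

```text
top0.png
circ [383.5 299.   10.7] 0.05 [ 0.4511 -0.1258] 0.0835 204.6
circ [383.5 299.   10.7] 0.07 [ 0.4519 -0.1232] 0.0817 203.2
circ [392.2 204.8  13.5] 0.05 [ 0.5978 -0.1388] 0.0854 326.0
circ [392.2 204.8  13.5] 0.07 [ 0.5947 -0.1359] 0.0812 326.5
circ [306.8 243.2  13.4] 0.05 [ 0.5354 -0.0061] 0.0853 84.3
circ [306.8 243.2  13.4] 0.07 [ 0.534  -0.0066] 0.0846 85.3
circ [358.8 250.   13.6] 0.05 [ 0.5261 -0.087 ] 0.0041 102.1
circ [358.8 250.   13.6] 0.07 [ 0.5249 -0.0854] 0.0059 110.5
arrow 328.3 318.0 [ 0.4179 -0.0419] 0.1197 155.8
t2.png
circ [415.  244.5  13.5] 0.05 [ 0.536  -0.1743] 0.0838 276.2
circ [415.  244.5  13.5] 0.07 [ 0.5345 -0.1705] 0.0798 275.4
circ [337.5 298.8  10.9] 0.05 [ 0.4505 -0.0549] 0.0846 154.8
circ [337.5 298.8  10.9] 0.07 [ 0.4512 -0.0542] 0.0842 154.1
circ [329.8 204.   13.2] 0.05 [ 0.5975 -0.041 ] 0.0865 35.3
circ [329.8 204.   13.2] 0.07 [ 0.5944 -0.0406] 0.0842 36.8
circ [359.  250.   13.8] 0.05 [ 0.5261 -0.0874] 0.0037 103.3
circ [359.  250.   13.8] 0.07 [ 0.5249 -0.0858] 0.0056 111.8
arrow 328.3 318.2 [ 0.4176 -0.0418] 0.1199 155.8
top0.png
disc_
[... 871 characters left out ...]
-8.980e-02  6.570e-02  3.270e+02]
    [ 0.4575 -0.2544  0.0678 24.    ]
steel z30-56
    [ 7.24e-01 -2.81e-02  4.35e-02  5.59e-02  1.26e+02]
    [ 6.778e-01 -1.581e-01  4.290e-02  5.580e-02  2.210e+02]
    [ 5.668e-01 -6.010e-02  4.720e-02  5.290e-02  2.640e+02]
    [ 0.5809  0.0442  0.0436  0.0485 41.    ]
    [ 5.313e-01 -1.465e-01  4.760e-02  5.340e-02  3.070e+02]
--
green
    [ 5.349e-01 -1.711e-01  6.840e-02  3.570e+02]
brass
    [ 7.30e-01 -2.83e-02  8.71e-02  3.72e+02]
    [ 5.946e-01 -4.040e-02  6.840e-02  3.960e+02]
copper
    [4.002e-01 2.370e-02 1.640e-02 3.130e+02]
ring [ 0.4506 -0.0483  0.05  ]
piv [0.5879 0.0483 0.047 ]
tip [0.6113 0.1086 0.043 ]
arrow [ 0.4129 -0.0392  0.012 ]
```

```bash
sed -i 's/PV=.*/PV=np.array([.588,.0475])/; s/A=np.array(\[[^]]*\])/A=np.array([.528,-.090])/' go.py; grep -n "^A=" go.py; python3 -c "
from go import *
show(PV,[(70,.04,-.034,.17)])"; python3 -m crank '[1,0.05,0.13,0,0,0,0.135, 1,0.05,0.13,0,0,0,0.135, 1,0.05,0.13,0,0,0,0.135, 1,0.05,0.13,0,0,0,0.135, 1,0.05,0.13,0,0,0,0.135]'
python3 -c "
from go import *
show(PV,[(70,.04,-.034,.17),(70,.04,-.034,.048)])"
```

```text
3:A=np.array([.528,-.090]); PV=np.array([.588,.0475])
t 5.5 p [0.6124 0.0475 0.1707] yaw 119.6
(70, 0.04, -0.034, 0.17) [0.048, 0.125, 0.003, 0.0, -0.0, 0.138]
t: 5.92
tool_pos: [0.6307, 0.0699, 0.1706]
eef_rot: [0.747, 0.664, -0.001, -0.0]
ft_force: [0.0, 0.2, -0.4]
finger_gap: 0.001
grasp_force: 0.0
t 5.92 p [0.6307 0.0699 0.1706] yaw 83.3
(70, 0.04, -0.034, 0.17) [0.016, 0.01, 0.002, -0.0, 0.0, 0.037]
(70, 0.04, -0.034, 0.048) [0.016, 0.011, 0.49, -0.0, 0.0, 0.037]
```

```bash
python3 -m crank '[1,0.016,0.01,0.1,0,0,0.02, 1,0.016,0.01,0.2,0,0,0.037, 1,0.016,0.01,0.3,0,0,0.037, 1,0.016,0.01,0.4,0,0,0.037, 1,0.016,0.01,0.46,0,0,0.037]' && python3 -m crank '[1,0,0,0.015,0,0,0, 1,0,0,0.03,0,0,0]'
python3 -c "
from go import *
show(PV,[(70,.04,-.027,.048),(70,.04,-.021,.048),(74,.04,-.02,.048),(78,.04,-.02,.048),(82,.04,-.02,.048)])"
```

```text
t: 6.33
tool_pos: [0.632, 0.0733, 0.0531]
eef_rot: [0.818, 0.576, -0.002, -0.001]
ft_force: [-1.6, 0.4, -1.1]
finger_gap: 0.0
grasp_force: 0.0
t: 6.5
tool_pos: [0.6332, 0.0736, 0.0477]
eef_rot: [0.818, 0.575, -0.001, -0.001]
ft_force: [0.3, 0.2, 0.2]
finger_gap: -0.0
grasp_force: 0.0
t 6.5 p [0.6332 0.0736 0.0477] yaw 70.2
(70, 0.04, -0.027, 0.048) [0.0, -0.026, -0.001, -0.0, 0.0, 0.001]
(70, 0.04, -0.021, 0.048) [0.0, -0.05, -0.001, -0.0, 0.0, 0.001]
(74, 0.04, -0.02, 0.048) [0.005, -0.066, -0.001, -0.0, 0.0, -0.01]
(78, 0.04, -0.02, 0.048) [0.01, -0.077, -0.001, -0.0, 0.0, -0.022]
(82, 0.04, -0.02, 0.048) [0.013, -0.089, -0.001, -0.0, 0.0, -0.033]
```

```bash
python3 -m crank '[1,0,-0.026,0,0,0,0, 1,0,-0.05,0,0,0,0, 1,0.005,-0.066,0,0,0,-0.01, 1,0.01,-0.077,0,0,0,-0.022, 1,0.013,-0.089,0,0,0,-0.033]'
python3 -c "
from go import *
show(PV,[(p,.04,-.02,.048) for p in (87,92,97,102,107)])"
```

```text
t: 6.92
tool_pos: [0.615, 0.0853, 0.0503]
eef_rot: [0.753, 0.658, 0.001, 0.001]
ft_force: [0.9, -1.6, 0.2]
finger_gap: -0.001
grasp_force: 0.7
t 6.92 p [0.615  0.0853 0.0503] yaw 82.3
(87, 0.04, -0.02, 0.048) [0.002, -0.02, 0.009, 0.0, 0.0, -0.013]
(92, 0.04, -0.02, 0.048) [0.007, -0.035, 0.009, 0.0, 0.0, -0.027]
(97, 0.04, -0.02, 0.048) [0.011, -0.05, 0.009, 0.0, 0.0, -0.041]
(102, 0.04, -0.02, 0.048) [0.013, -0.066, 0.009, 0.0, 0.0, -0.055]
(107, 0.04, -0.02, 0.048) [0.014, -0.081, 0.009, 0.0, 0.0, -0.068]
```

```bash
python3 -m crank '[1,0.002,-0.018,0,0,0,-0.013, 1,0.007,-0.034,0,0,0,-0.027, 1,0.011,-0.05,0,0,0,-0.041, 1,0.013,-0.066,0,0,0,-0.055, 1,0.014,-0.081,0,0,0,-0.068]'
python3 -c "
from go import *
show(PV,[(p,.04,-.02,.048) for p in (112,117,122,127,132)])"
```

```text
t: 7.33
tool_pos: [0.5957, 0.092, 0.0504]
eef_rot: [0.596, 0.803, 0.001, 0.001]
ft_force: [1.6, -0.0, -0.5]
finger_gap: 0.003
grasp_force: 0.7
t 7.33 p [0.5957 0.092  0.0504] yaw 106.9
(112, 0.04, -0.02, 0.048) [0.005, -0.016, 0.01, 0.001, 0.0, -0.014]
(117, 0.04, -0.02, 0.048) [0.01, -0.03, 0.01, 0.001, 0.0, -0.028]
(122, 0.04, -0.02, 0.048) [0.014, -0.046, 0.01, 0.001, 0.0, -0.042]
(127, 0.04, -0.02, 0.048) [0.016, -0.061, 0.01, 0.001, 0.0, -0.056]
(132, 0.04, -0.02, 0.048) [0.018, -0.077, 0.009, 0.001, 0.0, -0.07]
```

```bash
python3 -m crank '[1,0.005,-0.016,0.005,0,0,-0.014, 1,0.01,-0.03,0.008,0,0,-0.028, 1,0.014,-0.046,0.008,0,0,-0.042, 1,0.016,-0.061,0.008,0,0,-0.056, 1,0.018,-0.077,0.008,0,0,-0.07]'
python3 -c "
from go import *
show(PV,[(p,.04,-.02,.048) for p in (136,140,144,147,149)])
snap('wrist','w7.png')"
```

```text
t: 7.75
tool_pos: [0.5763, 0.0907, 0.0486]
eef_rot: [0.406, 0.914, 0.001, 0.002]
ft_force: [1.8, -0.2, 0.2]
finger_gap: -0.002
grasp_force: 0.7
t 7.75 p [0.5763 0.0907 0.0486] yaw 132.1
(136, 0.04, -0.02, 0.048) [0.005, -0.012, 0.002, 0.001, 0.0, -0.011]
(140, 0.04, -0.02, 0.048) [0.01, -0.024, 0.002, 0.001, 0.0, -0.022]
(144, 0.04, -0.02, 0.048) [0.013, -0.036, 0.002, 0.0, 0.0, -0.033]
(147, 0.04, -0.02, 0.048) [0.016, -0.045, 0.002, 0.0, 0.001, -0.041]
(149, 0.04, -0.02, 0.048) [0.017, -0.051, 0.002, 0.0, 0.001, -0.047]
```

View pics/w7.png

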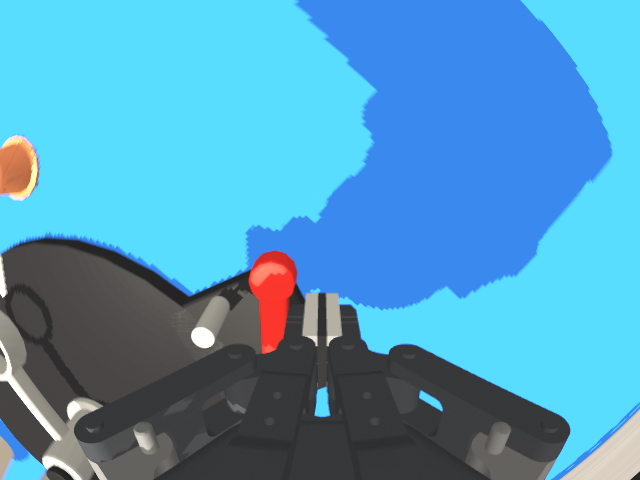

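The wrist picture shows the finger on the lever's clockwise side, with the red tip at (272,272) and the stop pin at (210,325). I'll continue gently.

```bash
python3 -m crank '[1,0.005,-0.012,0.002,0,0,-0.011, 1,0.01,-0.024,0.002,0,0,-0.022, 1,0.013,-0.036,0.002,0,0,-0.033, 1,0.016,-0.045,0.002,0,0,-0.041, 1,0.017,-0.051,0.002,0,0,-0.047]'
cat >> go.py <<'E'
def lever(fn):
    c=snap('wrist',fn); hsv=cv2.cvtColor(c['frame'],cv2.COLOR_RGB2HSV).astype(int)
    m=((hsv[...,0]<5)|(hsv[...,0]>174))&(hsv[...,1]>170)&(hsv[...,2]>90)
    n,l,s,ce=cv2.connectedComponentsWithStats(m.astype(np.uint8)); i=1+np.argmax(s[1:,4])
    v,u=np.nonzero(l==i); P=np.array([fish(c,a,b,.041)[:2] for a,b in zip(u,v)]); d=P-PV; r=np.hypot(*d.T)
    k=r>r.max()-.018; q=d[k].mean(0); print("lever",s[i],"rmax",r.max().round(4),"angle",np.degrees(np.arctan2(q[1],q[0])).round(1))
E
python3 -c "
from go import *
show(PV,[(p,.04,-.02,.048) for p in (150,151,152,153,154,155,156)])
lever('w8.png')"
```

```text
t: 8.22
tool_pos: [0.5635, 0.0853, 0.0476]
eef_rot: [0.269, 0.963, 0.001, 0.001]
ft_force: [1.0, 0.8, 0.5]
finger_gap: -0.001
grasp_force: 0.6
t 8.22 p [0.5635 0.0853 0.0476] yaw 148.8
(150, 0.04, -0.02, 0.048) [-0.0, -0.002, -0.001, 0.0, 0.0, -0.003]
(151, 0.04, -0.02, 0.048) [0.001, -0.005, -0.001, 0.0, 0.0, -0.006]
(152, 0.04, -0.02, 0.048) [0.002, -0.008, -0.001, 0.0, 0.0, -0.009]
(153, 0.04, -0.02, 0.048) [0.003, -0.011, -0.001, 0.0, 0.0, -0.012]
(154, 0.04, -0.02, 0.048) [0.004, -0.014, -0.001, 0.0, 0.0, -0.015]
(155, 0.04, -0.02, 0.048) [0.006, -0.017, -0.001, 0.0, 0.0, -0.017]
(156, 0.04, -0.02, 0.048) [0.007, -0.019, -0.001, 0.0, 0.0, -0.02]
lever [ 248  253   49  101 2418] rmax 0.0742 angle 147.8
```

```bash
python3 -m crank '[1,0.001,-0.005,0,0,0,-0.006, 1,0.002,-0.008,0,0,0,-0.009, 1,0.003,-0.011,0,0,0,-0.012, 1,0.004,-0.014,0,0,0,-0.015, 1,0.004,-0.014,0,0,0,-0.015]'
python3 -c "
from go import *
show(PV,[(p,.04,-.02,.048) for p in (155,156,157,158,159)])
lever('w9.png')"
```

```text
t: 8.68
tool_pos: [0.5601, 0.0826, 0.0464]
eef_rot: [0.224, 0.975, 0.0, 0.0]
ft_force: [1.5, 1.6, 0.9]
finger_gap: -0.002
grasp_force: 0.5
t 8.68 p [0.5601 0.0826 0.0464] yaw 154.1
(155, 0.04, -0.02, 0.048) [-0.0, -0.0, -0.007, 0.0, 0.0, -0.002]
(156, 0.04, -0.02, 0.048) [0.001, -0.003, -0.007, 0.0, 0.0, -0.005]
(157, 0.04, -0.02, 0.048) [0.002, -0.006, -0.007, 0.0, 0.0, -0.008]
(158, 0.04, -0.02, 0.048) [0.003, -0.009, -0.007, 0.0, 0.0, -0.011]
(159, 0.04, -0.02, 0.048) [0.005, -0.012, -0.007, 0.0, 0.0, -0.014]
lever [ 247  255   50   99 2446] rmax 0.0739 angle 153.5
```

```bash
python3 -m crank '[1,0.001,-0.003,0,0,0,-0.003, 1,0.001,-0.004,0,0,0,-0.005, 1,0.001,-0.004,0,0,0,-0.005]' | grep -E "pos|ft|grasp"; python3 -m crank '[1,0.001,-0.003,0,0,0,-0.003, 1,0.001,-0.003,0,0,0,-0.003]'| grep -E "pos|ft|grasp"
python3 -c "
from go import *
show(PV,[(p,.04,-.02,.048) for p in (157,158,159)])
lever('w10.png')"
```

```text
tool_pos: [0.5592, 0.0817, 0.046]
ft_force: [1.0, 1.5, 0.9]
grasp_force: 0.5
tool_pos: [0.5586, 0.0812, 0.0459]
ft_force: [0.4, 1.9, 0.4]
grasp_force: 0.5
t 9.15 p [0.5586 0.0812 0.0459] yaw 157.0
(157, 0.04, -0.02, 0.048) [-0.001, 0.002, -0.008, -0.0, -0.0, 0.0]
(158, 0.04, -0.02, 0.048) [0.001, -0.001, -0.008, -0.0, -0.0, -0.003]
(159, 0.04, -0.02, 0.048) [0.002, -0.004, -0.008, -0.0, -0.0, -0.005]
lever [ 247  254   50  100 2487] rmax 0.0743 angle 156.2
```

View pics/w10.png

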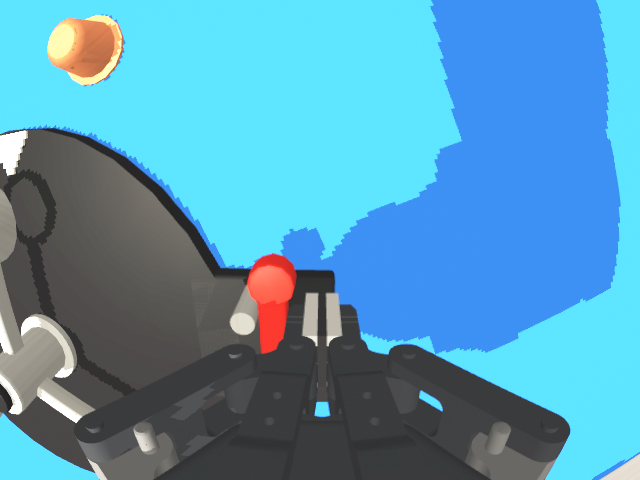

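The pin top at (243,322) almost touches the lever edge at (258,320). I'll make a few more 0.5–0.75 mm steps, watching the force.

```bash
for i in 1; do python3 -m crank '[1,0.001,-0.003,0,0,0,-0.003, 1,0.001,-0.003,0,0,0,-0.003]'| grep -E "pos|ft|grasp"; done; python3 -m crank '[1,0,-0.003,0,0,0,-0.002, 1,0,-0.003,0,0,0,-0.002]'| grep -E "pos|ft|grasp"
python3 -c "
from go import *
lever('w11.png')"
```

```text
tool_pos: [0.5583, 0.0811, 0.046]
ft_force: [0.8, 3.7, -0.2]
grasp_force: 1.8
tool_pos: [0.5581, 0.0811, 0.046]
ft_force: [0.4, 5.4, 0.0]
grasp_force: 3.0
lever [ 249  254   50  100 2500] rmax 0.0741 angle 156.4
```

The force rose to about 5 N with no further motion, so the lever is on its stop. I'll back off and rise.

```bash
python3 -m crank '[1,0,0.03,0,0,0,0, 1,0,0.06,0,0,0,0, 1,0,0.08,-0.16,0,0,0, 1,0,0.08,-0.32,0,0,0, 1,0,0.08,-0.48,0,0,0]' && python3 -m crank '[1,0,0.15,-0.15,0,0,0, 1,0,0.3,-0.3,0,0,0, 1,0,0.45,-0.3,0,0,0, 1,0,0.6,-0.3,0,0,0, 1,0,0.6,-0.3,0,0,0]'
python3 -c "
from go import *
snap('top','t3.png');snap('side','s3.png');topcheck('t3.png')
a=cv2.imread('pics/t3.png')[130:370,180:500];b=cv2.imread('pics/s3.png');cv2.imwrite('pics/tw3.png',np.hstack([cv2.resize(b,(400,300)),cv2.resize(a,(400,300))]))"; python3 meas.py t3.png | grep -A4 -E "red|copper|hubs"
```

```text
t: 10.0
tool_pos: [0.5646, 0.0988, 0.1667]
eef_rot: [0.184, 0.983, -0.001, -0.001]
ft_force: [1.3, 0.1, 0.1]
finger_gap: -0.001
grasp_force: 0.0
t: 10.42
tool_pos: [0.6216, 0.2437, 0.2428]
eef_rot: [0.182, 0.983, 0.002, 0.002]
ft_force: [-1.0, -0.6, -0.2]
finger_gap: 0.0
grasp_force: 0.0
circ [415.2 244.5  13.5] 0.05 [ 0.536  -0.1747] 0.0851 275.4
circ [415.2 244.5  13.5] 0.07 [ 0.5345 -0.1709] 0.0811 274.6
circ [337.5 298.5  10.8] 0.05 [ 0.4508 -0.0549] 0.0848 155.5
circ [337.5 298.5  10.8] 0.07 [ 0.4516 -0.0542] 0.0844 154.9
circ [329.5 203.5   9.6] 0.05 [ 0.5983 -0.0406] 0.0859 35.1
circ [329.5 203.5   9.6] 0.07 [ 0.5952 -0.0402] 0.0836 36.5
circ [359.2 250.   13.8] 0.05 [ 0.5262 -0.0878] 0.0029 129.6
circ [359.2 250.   13.8] 0.07 [ 0.5249 -0.0862] 0.0049 128.8
arrow 328.4 318.2 [ 0.4176 -0.0419] 0.1204 156.5
hubs z60-75
    [ 6.768e-01 -1.583e-01  6.700e-02  1.340e+02]
    [ 5.272e-01 -8.990e-02  6.590e-02  3.290e+02]
    [ 0.4598 -0.2554  0.069  28.    ]
steel z30-56
--
red
    [5.509e-01 6.390e-02 4.080e-02 3.080e+02]
red ends
    [0.5767 0.0536 0.0374]
    [0.5277 0.0734 0.044 ]
green
    [ 5.343e-01 -1.695e-01  7.650e-02  3.590e+02]
--
copper
    [4.002e-01 2.370e-02 1.680e-02 3.160e+02]
```

View pics/tw3.png

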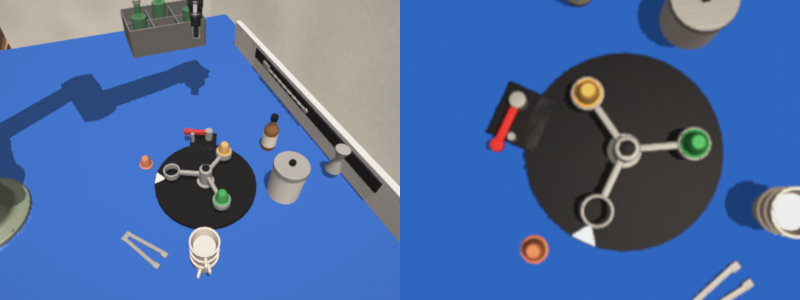

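The clear views show the ring at the arrow (155.5° against 156.5°). The lever rests on its pin, and nothing else has moved.

```bash
python3 -c "
from workcell import bot
print(bot.job_done())"
```

```text
the job is handed in; nothing more can be done
None
```

The job is handed in: the empty holder is about 1° (1–2 mm) from the white arrow, the red brake lever is home against its stop pin, and the carousel and every bystander I checked in the last pictures stand where they were; the verdict itself was not reported back.

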